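# Clamp a frame bar in the ratchet vise

## Task

Take the bare-metal offcut out of the bench vise and put it in the blue tray, then stand the black bar on its narrow edge between the vise's jaws, about centred along them. Swing the ratchet handle by its red knob back and forth between its two pins until the bolt is turned fully home and the jaw grips the bar, and leave the handle swung back at its orange pin. Leave the other things on the table where they are.

Things in the scene. Friction and masses are not known exactly. Their poses are not given: they have to be found in the camera images.
- vise: Low grey bench vise fixed to the table. Origin on the table, under the middle of the open jaw gap. The gap runs along its y; jaws 80 mm long (y -40..40), tops 33 mm above the table. Base plate x -180..75, y -75..75, 12 mm thick. Fixed jaw's face at x = +21; the moving jaw's face is at x = -21 when the bolt is at 0 and advances along +x, pushing the bar onto the fixed jaw.
- channel (a point): Middle of the open jaw gap on top of the base plate (12 mm above the table), where workpieces stand.
- bolt_top (a point): Top of the upright ratchet bolt, a brass hexagon with a white line, 66 mm above the table at x = -125, y = 0 in the vise's frame. Around it a steel ratchet head of radius 46 (top 59 mm up) on a round blue housing; the handle arm (18 wide, top 56 mm up) reaches out from it on the vise's -x side.
- orange_pin (a point): Top (58 mm up) of the orange stop pin, 10 mm thick, 60 mm from the bolt on the vise's -y side. A dark pin mirrors it on the +y side; the handle swings only between them.
- pad: Rubber face of the moving jaw, 78 long, 18 high, sprung (3 N per mm, up to 4 mm). Its origin is at the vise's origin when open and shifts along the vise's +x with it (the face is 21 mm to -x of this origin, 23 mm up).
- knob_grip (a point): Middle of the red knob at the end of the ratchet handle: an upright cylinder, diameter 22, 44 long (60 to 104 mm above the table; this point 82 mm up). It spins freely on the arm, so it can be held from above with the gripper's direction unchanged while swung. It moves on a circle of radius 100 about the bolt.
- handle (a joint): Handle angle: 0 at the orange pin, 1.25 at the dark pin (stops), growing clockwise from above. Knob at x = -125 - 100 cos(0.625 - h), y = -100 sin(0.625 - h) mm in the vise's frame. Growing h turns the bolt along (about 5 N at the knob); swinging back clicks over teeth of 0.26 rad (about 3 N), so a forward swing starts with up to one tooth of play. Stays where left.
- bolt (a joint): Bolt angle, clockwise from above; starts between 0 (jaw open) and 0.6, several swings short. Moves the jaw 4.5 mm per rad. The pad meets a 30 mm bar near 2.7; the bolt is fully home at its stop, 3.2, the bar then held by about 7 N. Once home the ratchet slips (clicking, up to 12 N at the knob) and more swings do no harm.
- bar_mid (a point): Centre of the black slotted frame bar, 30 (own x) x 160 (own y) x 60 (own z, upright) mm, 0.36 kg, standing on its narrow edge on the table.
- offcut_mid (a point): Centre of the bare aluminium offcut of the same profile, 30 (own x) x 50 (own y) x 60 (own z) mm, 0.12 kg, standing loose in the vise's jaw gap.
- tray: Blue open tray fixed to the table, 160 (x) x 130 (y) x 30 mm high, walls and floor 4 mm thick (floor at most 5); origin at the centre of its underside. It and the black bar may be on either side of the vise.
- mouse: Bystander, loose: black computer mouse, 100 x 58 x 32, origin at its underside (mm).
- scissors: Bystander, loose: scissors with orange loops lying flat, 180 x 75 x 10, origin at the pivot (mm).
- screwdriver: Bystander, loose: yellow-handled screwdriver lying flat, origin at its underside (mm).
- hexkey: Bystander, loose: small dark L-shaped hex key lying flat, 96 x 26 x 6, origin at the middle of its long leg (mm).
- tape: Bystander, loose: yellow tape ring lying flat, diameter 70, 19 high (mm).
- bottle: Bystander, loose: small white bottle with red cap, diameter 44, 110 high, origin at its foot (mm).
- bracket: Bystander, loose: small aluminium angle bracket 40 x 38 x 40, origin at its underside (mm).
Mind the look-alikes: they are no part of the job. Leave any green look-alike of the part that bears offcut_mid alone.

How it is judged (in metres and radians):
On the way, in this order (a step that is already met when the one before it is completed fails the run):
1. the offcut lies in the blue tray, released (x of offcut_mid in the frame of tray between -0.072 and 0.072 m and y of offcut_mid in the frame of tray between -0.057 and 0.057 m and z of offcut_mid in the frame of tray below 0.05 m and contact force between the fingers and offcut below 0.3 N), for 0.2 s.
2. the black bar stands on its narrow edge between the jaws, centred along them, released, the bolt not yet home (x of bar_mid in the frame of vise between -0.01 and 0.011 m and y of bar_mid in the frame of vise between -0.025 and 0.025 m and z of bar_mid in the frame of vise between 0.037 and 0.047 m and angle between bar_mid's own z axis and vertical below 0.07 rad and angle between the y axis of bar_mid and the y axis of vise, either way round below 0.2 rad and contact force between the fingers and bar below 0.3 N and value of joint bolt below 2.2 rad), for 0.2 s.
3. the bolt is turned home and the jaw grips the bar (x of bar_mid in the frame of vise between -0.01 and 0.011 m and y of bar_mid in the frame of vise between -0.025 and 0.025 m and z of bar_mid in the frame of vise between 0.037 and 0.047 m and angle between bar_mid's own z axis and vertical below 0.07 rad and angle between the y axis of bar_mid and the y axis of vise, either way round below 0.2 rad and value of joint bolt above 3 rad and contact force between pad and bar above 3 N), for 0.1 s.
At the end, for the whole second after the job is handed in: The offcut is in the tray; the black bar stands upright (within 0.07 rad) on the vise plate in the gap, within 25 mm of the jaws' middle, gripped with over 3 N, the bolt turned beyond 3.0 of 3.2 rad; the handle is within 0.25 rad of the orange pin; all at rest (all of step 3 and x of offcut_mid in the frame of tray between -0.072 and 0.072 m and y of offcut_mid in the frame of tray between -0.057 and 0.057 m and z of offcut_mid in the frame of tray below 0.05 m and linear speed of each of bar, offcut below 0.01 m/s and value of joint handle below 0.25 rad and x of bar_mid in the frame of vise above 0.001 m); the robot touches nothing.
It fails at once if a bystander is moved by more than 40 mm (distance of any of mouse, scissors, screwdriver, hexkey, tape, bottle, bracket from where it was at the start of the episode above 0.04 m).
It also fails if it takes over 72 s, if anything falls off the work surface, if the arm or the gripper's body presses on something with over 40 N, if the wrist force passes 120 N, or if a joint passes its speed limit or range.

## Robot

A 6-joint arm with a two-finger parallel gripper is mounted at the origin on the work surface. World frame = base frame: x ahead of the robot, y to its left, z up, the work surface at z = 0. Lengths are in mm, angles in rad, forces in N, time in s.
With the tool pointing down it reaches from about 275 to 725 mm from the base axis. Payload 5.6 kg.
Tool frame: the origin (TCP) lies midway between the tips of the shut fingers; the grasp point (between the pads) lies behind it (env.hold_point_z is the z of the grasp point in the tool frame, in mm); z points along the fingers, y is the line along which they close (so a half turn about z gives the same grasp; the last joint's range is limited). The gripper opens to 85 mm and grips with 20 to 120 N. Pads are 22 mm wide; open, the fingers measure 114 mm over their backs; the gripper's body (76 mm by 85 mm) begins 54 mm behind the grasp point. The pads swing forward as they close: fully open they stand 13 mm farther back than shut.
Start: joints at [-0.982, 0.255, 0.108, 0, -1.424, -0.285], TCP at [164.551, -524.801, 231.283] pointing down, gripper open.
Joint ranges: [-2.95, 2.95], [-1.21, 1.97], [-1.09, 1.5], [-2.87, 1.71], [-2.94, -0.07], [-3.05, 3.05]. Speed limits (rad/s): [2.57, 2.57, 3.14, 3.14, 3.14, 3.14].

## Interface

Orientations are given as a 3x3 rotation matrix whose columns are the frame's x, y, z axes.
In Python, from station import env, hand, solve_ik, monitor, cams, finish_job gives the robot as it stands. Calls block until the motion is done:
- env.move_pose(position, orientation): joint-space move of the TCP to a pose.
- env.move_linear(position, rate=150, frame=None): straight line of the TCP; frame=None keeps the orientation; rate is the mean speed in mm/s.
- env.set_joints(angles): joint-space move.
- hand.gripper_to(opening, effort=None): opening from 0.0 (shut) to 1.0 (fully open); effort is the grip in N (None keeps the last); returns when the fingers have stopped.
- env.pause(seconds).
- solve_ik(position, orientation): joint angles nearest the present ones, or None.
- monitor.state(): the state.
- cams.camera(name): name is "side" or "top"; returns a dict with "color" (384x512x3 uint8, red, green, blue), "fx", "fy", "cx", "cy" (pixels), "k1" (the pictures are not rectified: a ray, as slopes to the right and down, at radius r is drawn at 1 + k1 r^2 times it, then the intrinsics apply), "cam_to_world" (4x4, takes a point from camera to world coordinates). Camera axes: x right, y down, z forward; pixel columns grow to the right and rows downward; lengths in mm; the calibration is good to about 2 mm. A picture is of the moment at which its call begins. There is no depth.
A pose or a line that the arm cannot do raises env.PlanningError and nothing moves.
- finish_job(): hands the job in; it is judged then, once.
Trained networks look in a picture, given as the dict that the camera call returned (one of the last four; its "shot" number tells which), for a name from the list of things; names that differ only in an ending like _2 or _b are one class to them, and where a whole thing is asked for, a point or a joint stands for the part that bears it (a point fixed in the world has none). Each returns a list of dicts, best first, with "p" (0 to 1); they miss things now and then, are a little off and sometimes report something else, mostly with a low value. They report only what shows in the picture. A call takes as long as a camera call. They do not tell look-alikes from the thing itself.
- cams.search_frame(picture, label): "extent" ([left, top, right, bottom] in pixels, round what is visible of it).
The state is a dict: "t": time; "joints": joint angles; "joint_velocities": joint speeds; "joint_efforts": joint torques, N m; "ee_pos": TCP position; "ee_rot": TCP orientation; "wrist_force": force on the tool from outside, world axes, zero at the start; "moment": the same for the moment, N m; "opening": opening from 0.0 (shut) to 1.0 (fully open); "grip_force": force on a finger pad.
Only numpy, scipy, OpenCV 4.12 (cv2) and the standard library are available. Lean on these libraries where they do the work, as an engineer would, in place of code of your own. Each camera call takes 0.05 s, during which the arm holds its last target. There are 200 camera calls.

## Working session

There is one attempt and no reset: what is moved stays moved. The work goes in short steps, each a Python script; the robot and the scene stay as the last script left them, time stands still between calls to the robot, and variables do not carry over. Pictures are saved under pics/ and viewed, at most 10 in all, crops included, and the job is handed in when it is done.

```bash
mkdir -p pics; ls
cat > h.py <<'E'
import numpy as np, cv2
from station import env, hand, solve_ik, monitor, cams, finish_job
def K(c): return np.array([[c["fx"],0,c["cx"]],[0,c["fy"],c["cy"]],[0,0,1.]])
def ray(c,uv):
    u=(uv[0]-c["cx"])/c["fx"]; v=(uv[1]-c["cy"])/c["fy"]
    rd=np.hypot(u,v); r=rd
    for _ in range(30): r=rd/(1+c["k1"]*r*r)
    s=r/rd if rd>0 else 1
    T=np.array(c["cam_to_world"]); return T[:3,3], T[:3,:3]@np.array([u*s,v*s,1])
def at_z(c,uv,z):
    o,d=ray(c,uv); return o+d*(z-o[2])/d[2]
def proj(c,P):
    T=np.array(c["cam_to_world"]); q=T[:3,:3].T@(np.asarray(P,float)-T[:3,3]); s=q[:2]/q[2]
    s=s*(1+c["k1"]*(s@s)); return np.array([s[0]*c["fx"]+c["cx"],s[1]*c["fy"]+c["cy"]])
def save(c,name,box=None,k=1):
    im=c["color"][...,::-1]
    if box: im=im[box[1]:box[3],box[0]:box[2]]
    cv2.imwrite("pics/"+name,cv2.resize(im,None,fx=k,fy=k,interpolation=cv2.INTER_CUBIC))
def R(a): # tool down, closing axis y at world angle a
    y=np.array([np.cos(a),np.sin(a),0]); z=np.array([0,0,-1.]); return np.column_stack([np.cross(y,z),y,z])
E
python3 - <<'E'
from h import *
print(env.hold_point_z, monitor.state())
for n in ("top","side"):
    c=cams.camera(n); save(c,n+"0.png",k=1.5625)
    print(n,c["fx"],c["k1"],np.round(c["cam_to_world"],2).tolist())
    for l in ("vise","bolt_top","orange_pin","knob_grip","bar_mid","offcut_mid","tray","pad","channel"):
        print(l,[(round(d["p"],2),np.round(d["extent"]).tolist()) for d in cams.search_frame(c,l)[:3]])
E
```

```text
pics
-18.700000000000003 {'t': 0.0, 'joints': array([-9.82420260e-01,  2.55724459e-01,  1.06956110e-01, -4.50370540e-04,
       -1.42391438e+00, -2.84601603e-01]), 'joint_velocities': array([-2.88965144e-04,  4.12306102e-05, -1.13993895e-03,  1.98814425e-03,
       -2.82233737e-04,  1.09971581e-03]), 'joint_efforts': array([-5.68041578e-04, -3.86629915e+01,  2.37934148e+01,  5.36530942e+00,
       -6.14015444e-03,  6.29832289e-05]), 'ee_pos': array([ 164.40412935, -524.30879971,  230.39224805]), 'ee_rot': array([[-9.54234061e-01, -2.99060025e-01, -6.76359529e-04],
       [-2.99060772e-01,  9.54232338e-01,  1.81644366e-03],
       [ 1.02178448e-04,  1.93558502e-03, -9.99998122e-01]]), 'wrist_force': array([ 0.28319597, -0.19643743, -0.65174684]), 'moment': array([-0.02678312,  0.00181386, -0.02287267]), 'grip_force': 0.0, 'opening': 1.0023118484428988}
top 421.09618863414266 0.03090105271504645 [[0.0, -0.99, 0.12, 393.94], [-1.0, 0.0, 0.01, 18.53], [-0.01, -0.12, -0.99, 1236.22], [0.0, 0.0, 0.0, 1.0]]
vise [(0.64, [235.0, 122.0, 291.0, 225.0])]
bolt_top [(0.67, [236.0, 118.0, 292.0, 2
[... 371 characters left out ...]
nel [(0.69, [235.0, 121.0, 293.0, 223.0])]
side 459.31039740971096 -0.14177288091772408 [[-0.9, -0.23, 0.38, -16.42], [-0.44, 0.45, -0.77, 1113.84], [0.01, -0.86, -0.51, 792.23], [0.0, 0.0, 0.0, 1.0]]
vise [(0.78, [178.0, 191.0, 276.0, 235.0])]
bolt_top [(0.65, [177.0, 191.0, 273.0, 234.0])]
orange_pin [(0.96, [178.0, 190.0, 275.0, 234.0])]
knob_grip [(0.71, [246.0, 272.0, 319.0, 302.0]), (0.69, [266.0, 130.0, 280.0, 160.0])]
bar_mid [(0.84, [287.0, 146.0, 314.0, 182.0])]
offcut_mid [(0.81, [220.0, 168.0, 235.0, 189.0]), (0.69, [198.0, 184.0, 216.0, 212.0]), (0.35, [246.0, 274.0, 318.0, 300.0])]
tray [(0.97, [163.0, 250.0, 245.0, 308.0])]
pad []
channel [(0.76, [178.0, 192.0, 276.0, 234.0])]
```

View pics/top0.png

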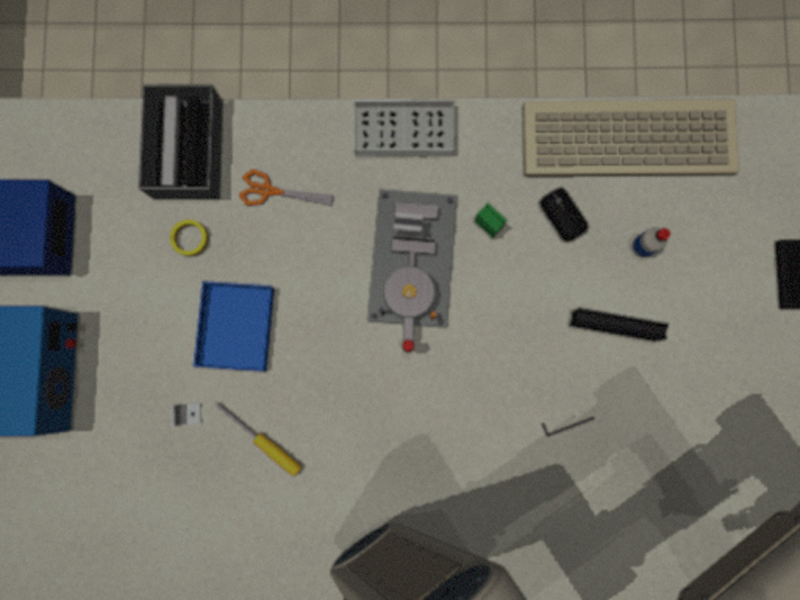

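View pics/side0.png

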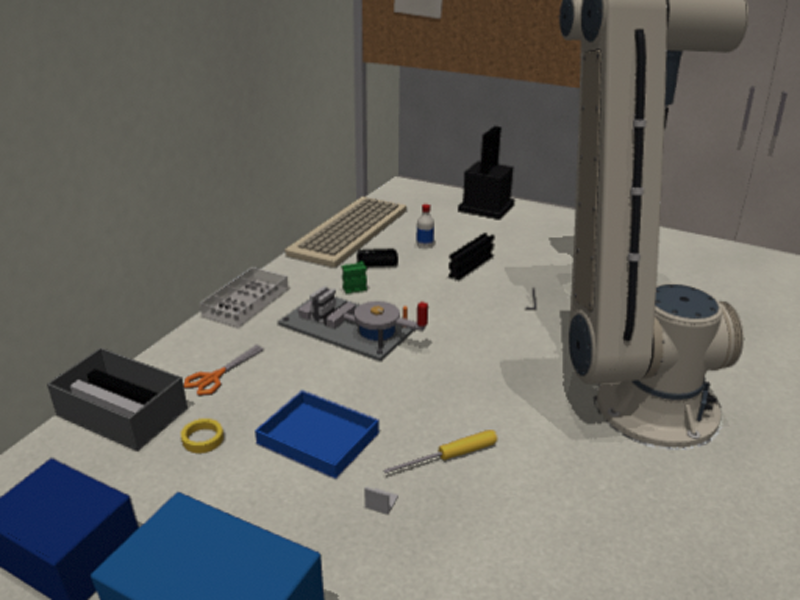

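Run:
```python
from h import *
c=cams.camera("top"); save(c,"crop1.png",(220,105,440,240),3.6)
```

```text
(no output)
```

View pics/crop1.png

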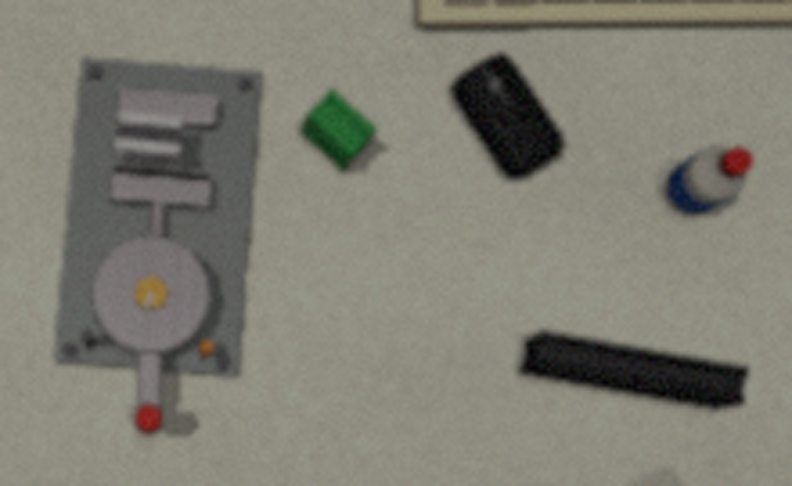

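The vise with the bare offcut in its gap is at top-image pixel (261,143). The green look-alike at (317,140) doesn't fit because it is outside the vise and not bare metal. The black bar stands at (396,208) and the bars in the bin at left are scenery. The blue tray is at (150,209), and the two blue boxes at far left are not trays. The red knob is at (261,221), with the orange pin to the right of the bolt.

```bash
cat > m.py <<'E'
from h import *
from scipy.optimize import minimize
c=cams.camera("top"); s=cams.camera("side")
px=lambda p:((p[0]+.5)/3.6-.5+220,(p[1]+.5)/3.6-.5+105)
obs=[((84,60),(75,75),12),((262,72),(75,-75),12),((238,376),(-180,-75),12),((57,362),(-180,75),12),((151,292),(-125,0),66)]
A=np.array([o[1] for o in obs],float); B=np.array([at_z(c,px(o[0]),o[2])[:2] for o in obs])
def rigid(A,B):
    a=A-A.mean(0);b=B-B.mean(0); th=np.arctan2((a[:,0]*b[:,1]-a[:,1]*b[:,0]).sum(),(a*b).sum())
    M=np.array([[np.cos(th),-np.sin(th)],[np.sin(th),np.cos(th)]]); t=B.mean(0)-M@A.mean(0); return th,M,t
th,M,t=rigid(A,B); print("vise",th,t,"res",np.round(B-(A@M.T+t),1).tolist())
V=lambda x,y,z:[*(M@[x,y]+t),z]
print("side px of bolt,knob-mid(.6),pin:",*[np.round(proj(s,V(*p))*1.5625) for p in ((-125,0,66),(-225,0,82),(-125-60*np.cos(.9),-40,58))])
k=at_z(c,px((149,418)),104)[:2]; kv=M.T@(k-t); print("knob vise",kv,"h",.625-np.arctan2(-kv[1],-kv[0]-125))
def fit(masks,dims,z0,x0):
    P=np.array([[i,j,k] for i in(-.5,.5) for j in(-.5,.5) for k in(0,1)])*dims
    def cost(q):
        C,S=np.cos(q[2]),np.sin(q[2]); W=np.column_stack([P[:,0]*C-P[:,1]*S+q[0],P[:,0]*S+P[:,1]*C+q[1],P[:,2]+z0]); e=0
        for cam,m in masks:
            h=cv2.convexHull(np.float32([proj(cam,w) for w in W])).reshape(-1,2)
            im=np.zeros(m.shape,np.uint8); cv2.fillPoly(im,[np.int32(np.round((h+.0)*16))],1,shift=4)
            e+=(im!=m).sum()/m.sum()
        return e
    best=min((minimize(cost,x0,method="Nelder-Mead",options=dict(initial_simplex=np.array(x0)+d*np.array([[0,0,0],[8,0,0],[0,8,0],[0,0,.15]]))) for d in(1,-1,.5,-.5)),key=lambda r:r.fun)
    return best.x,best.fun
def mask(cam,box,f):
    m=np.zeros((384,512),np.uint8); l,tp,r,b=box; m[tp:b,l:r]=f(cam["color"][tp:b,l:r].astype(int)); return m
dark=lambda a:a.max(2)<75
p=at_z(c,(396,206),60)
bar,e=fit([(c,mask(c,(360,190,434,224),dark)),(s,mask(s,(284,143,318,185),dark))],(30,160,60),0,[p[0],p[1],1.45-np.pi*0+0])
print("bar",bar,e)
bl=lambda a:(a[...,2]-a[...,0]>40)
pt=at_z(c,(150,209),30)
tr,e=fit([(c,mask(c,(115,170,182,245),bl)),(s,mask(s,(158,246,250,310),bl))],(160,130,30),0,[pt[0],pt[1],-1.6]); print("tray",tr,e)
po=at_z(c,px((149,135)),72); print("offcut",po, "vise",M.T@(po[:2]-t))
im=c["color"][...,::-1].copy()
for cam,n in((c,"top"),(s,"side")):
    im=cv2.resize(cam["color"][...,::-1],None,fx=4,fy=4,interpolation=cv2.INTER_CUBIC)
    def box(x,y,a,d,z,col):
        pts=np.int32([ (proj(cam,[x+i*d[0]/2*np.cos(a)-j*d[1]/2*np.sin(a),y+i*d[0]/2*np.sin(a)+j*d[1]/2*np.cos(a),z])+.5)*4 for i,j in((-1,-1),(-1,1),(1,1),(1,-1))]); cv2.polylines(im,[pts],True,col,1)
    box(*bar,(30,160),60,(0,0,255)); box(*bar,(30,160),0,(0,255,255)); box(*tr,(160,130),30,(0,255,0)); box(po[0],po[1],th,(30,50),72,(0,0,255)); box(po[0],po[1],th,(30,50),33,(0,255,255))
    o=V(-52.5,0,0); box(o[0],o[1],th,(255,150),12,(0,255,0))
    b=(115,110,435,245) if n=="top" else (160,125,340,310)
    f=im[b[1]*4:b[3]*4,b[0]*4:b[2]*4]; q=min(800/f.shape[1],600/f.shape[0]); cv2.imwrite(f"pics/fit_{n}.png",cv2.resize(f,None,fx=q,fy=q))
E
python3 m.py
```

```text
vise -0.08279602890597045 [687.06682489   8.01386479] res [[-2.0, -1.3], [-0.3, 0.5], [1.1, 1.1], [0.1, -1.6], [1.0, 1.3]]
side px of bolt,knob-mid(.6),pin: [377. 307.] [421. 314.] [403. 307.]
knob vise [-224.43647795   -5.45076415] h 0.5702382616540754
bar [ 5.04534238e+02 -3.60776444e+02 -1.63959573e-01] 0.2947839734605714
tray [504.98082646 346.26614251  -1.94738609] 0.6321625177537529
offcut [687.15389549  21.12293544  72.        ] vise [-0.99736701 13.07136465]
```

View pics/fit_top.png

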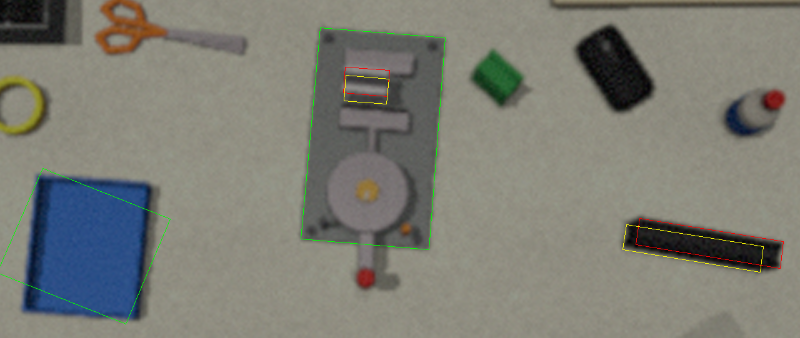

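View pics/fit_side.png

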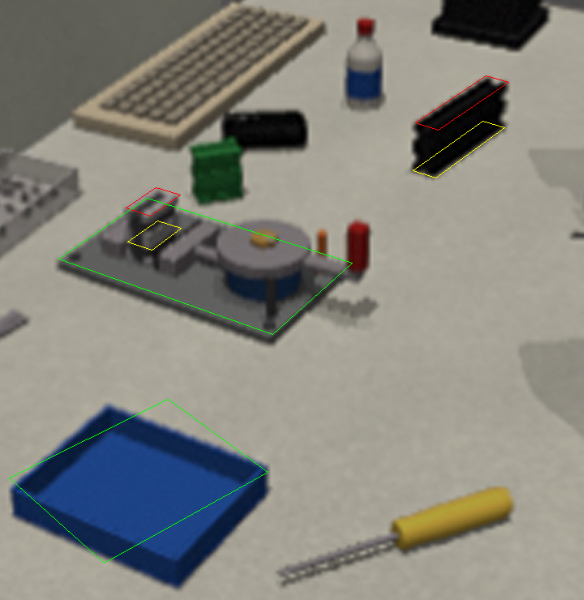

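Vise, bar and offcut outlines match in both pictures. The tray yaw fit went wrong: its corners in the top crop show about the vise's yaw, so I take its centre (150,209) directly. Now the offcut.

```bash
cat >> h.py <<'E'
TH=-0.083; VT=np.array([687.07,8.01])
def V(x,y,z): c,s=np.cos(TH),np.sin(TH); return np.array([c*x-s*y+VT[0],s*x+c*y+VT[1],z])
BAR=np.array([504.5,-360.8]); BA=-0.164
def Rn(a): # nearer half turn by wrist joint
    b=[]
    for k in(0,np.pi):
        b.append(R(a+k))
    return b
def st(): 
    s=monitor.state(); return round(s["t"],2),np.round(s["ee_pos"],1).tolist(),"op",round(s["opening"],3),"gf",round(float(s["grip_force"]),1),"F",np.round(s["wrist_force"],1).tolist()
E
python3 - <<'E'
from h import *
c=cams.camera("top"); tr=at_z(c,(150.2,208.8),15); print("tray",tr)
po=V(-1,13,0)
for k in (0,np.pi):
    for p,a in((po+[0,0,150],TH),(po+[0,0,36],TH),([tr[0],tr[1],150],TH),([tr[0],tr[1],30],TH),([*BAR,150],BA),([*BAR,25],BA),(V(2,0,150),TH),(V(2,0,37),TH),(V(-225,0,160),TH),(V(-225,0,65),TH)):
        q=solve_ik(p,R(a+k)); print(k,np.round(p),None if q is None else np.round(q,2))
E
```

```text
tray [503.33214547 344.27305663  15.        ]
0 [687.  21. 150.] [ 0.26  0.56  0.37  0.   -1.38  2.8 ]
0 [687.  21.  36.] [ 0.26  0.63  0.19  0.   -1.13  2.8 ]
0 [503. 344. 150.] [ 0.86  0.41  0.12  0.   -1.28  2.2 ]
0 [503. 344.  30.] [ 0.86  0.5  -0.06  0.   -1.01  2.2 ]
0 [ 504. -361.  150.] [-0.37  0.43  0.15  0.   -1.29 -2.94]
0 [ 504. -361.   25.] [-0.37  0.52 -0.03  0.   -1.01 -2.94]
0 [689.   8. 150.] [ 0.24  0.56  0.37  0.   -1.38  2.82]
0 [689.   8.  37.] [ 0.24  0.63  0.2   0.   -1.14  2.82]
0 [463.  27. 160.] [ 0.4   0.12 -0.24  0.   -1.21  2.66]
0 [463.  27.  65.] [ 0.4   0.21 -0.4   0.   -0.96  2.66]
3.141592653589793 [687.  21. 150.] [ 0.26  0.56  0.37  0.   -1.38 -0.34]
3.141592653589793 [687.  21.  36.] [ 0.26  0.63  0.19  0.   -1.13 -0.34]
3.141592653589793 [503. 344. 150.] [ 0.86  0.41  0.12  0.   -1.28 -0.94]
3.141592653589793 [503. 344.  30.] [ 0.86  0.5  -0.06  0.   -1.01 -0.94]
3.141592653589793 [ 504. -361.  150.] [-0.37  0.43  0.15  0.   -1.29  0.21]
3.141592653589793 [ 504. -361.   25.] [-0.37  0.52 -0.03  0.   -1.01  0.21]
3.141592653589793 [689.   8. 150.] [ 0.24  0.56  0.37  0.   -1.38 -0.32]
3.141592653589793 [689.   8.  37.] [ 0.24  0.63  0.2   0.   -1.14 -0.32]
3.141592653589793 [463.  27. 160.] [ 0.4   0.12 -0.24  0.   -1.21 -0.48]
3.141592653589793 [463.  27.  65.] [ 0.4   0.21 -0.4   0.   -0.96 -0.48]
```

Run:
```python
from h import *
Ra=R(TH+np.pi); po=V(-1,13,0); tr=np.array([503.3,344.3,0])
env.move_pose(po+[0,0,130],Ra); env.move_linear(po+[0,0,36],rate=150); print(st())
hand.gripper_to(0,effort=35); print(st())
c=cams.camera("side"); save(c,"grip.png",(150,110,330,245),4.4)
env.move_linear(po+[0,0,130],rate=200); print(st())
```

```text
(4.67, [688.0, 20.9, 37.2], 'op', 0.999, 'gf', 0.0, 'F', [-0.3, 0.0, 0.9])
(5.21, [687.5, 21.1, 36.6], 'op', 0.348, 'gf', 35.1, 'F', [0.4, 0.4, 2.2])
(5.88, [686.6, 21.2, 129.1], 'op', 0.346, 'gf', 34.7, 'F', [0.5, -0.1, -2.3])
```

View pics/grip.png

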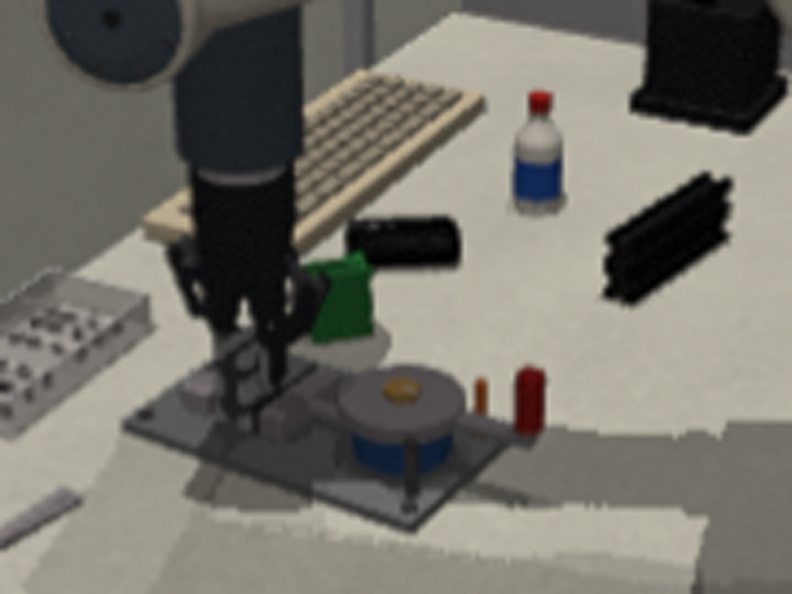

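The fingers hold the offcut at about crop (255,380), opening 0.35 with 35 N, and it lifted out. Next the tray, then grip the bar.

Run:
```python
from h import *
Ra=R(TH+np.pi); tr=np.array([503.3,344.3,0])
env.move_pose(tr+[0,0,120],Ra); env.move_linear(tr+[0,0,31],rate=150); print(st())
hand.gripper_to(0.75); env.move_linear(tr+[0,0,120],rate=250)
c=cams.camera("side"); save(c,"tray.png",(140,220,270,320),4)
b=np.array([*BAR,0])
env.move_pose(b+[0,0,130],R(BA+np.pi)); hand.gripper_to(1.0); env.move_linear(b+[0,0,26],rate=150); print(st())
hand.gripper_to(0,effort=60); print(st())
env.move_linear(b+[0,0,145],rate=200); print(st())
```

```text
(8.01, [504.0, 344.2, 31.3], 'op', 0.349, 'gf', 34.5, 'F', [-1.0, 0.1, -0.9])
(12.68, [505.2, -361.3, 27.1], 'op', 1.005, 'gf', 0.0, 'F', [0.2, 0.2, 1.3])
(13.23, [504.6, -361.0, 26.6], 'op', 0.341, 'gf', 60.5, 'F', [-1.2, 0.6, 4.2])
(13.97, [503.6, -359.9, 142.7], 'op', 0.341, 'gf', 59.4, 'F', [0.0, -0.1, -5.3])
```

View pics/tray.png

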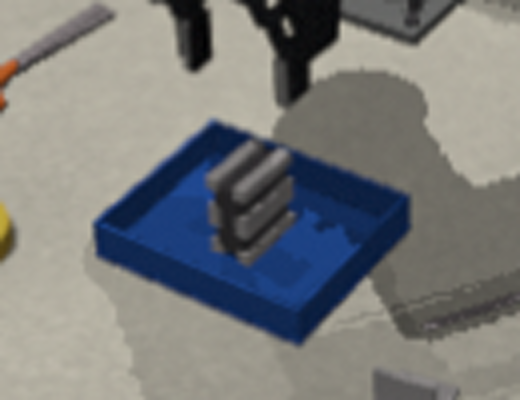

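The offcut stands in the middle of the tray, at crop (252,205), and the bar is gripped. Now place it in the vise.

Run:
```python
from h import *
Ra=R(TH+np.pi)
env.move_pose(V(2,0,145),Ra); env.move_linear(V(2,0,66),rate=150); print(st())
env.move_linear(V(2,0,45),rate=60); print(st())
env.move_linear(V(2,0,39),rate=40); print(st())
if abs(monitor.state()["wrist_force"][2])<15:
    hand.gripper_to(0.7); print(st())
    env.move_linear(V(2,0,130),rate=200); env.move_pose(V(-225,0,150),Ra); print(st())
    c=cams.camera("side"); s=cv2.resize(c["color"][180:245,165:285,::-1],None,fx=4.4,fy=4.4,interpolation=cv2.INTER_CUBIC)
    c=cams.camera("top"); t=cv2.resize(c["color"][110:240,220:340,::-1],None,fx=4.4,fy=4.4,interpolation=cv2.INTER_CUBIC)[:572]
    cv2.imwrite("pics/placed.png",cv2.vconcat([s,t])[:, :] if False else cv2.resize(cv2.vconcat([s,t]),None,fx=.69,fy=.69))
```

```text
(16.18, [689.9, 7.2, 67.3], 'op', 0.344, 'gf', 59.4, 'F', [0.2, 0.2, -3.1])
(16.68, [688.9, 7.8, 44.6], 'op', 0.344, 'gf', 59.4, 'F', [-0.1, -0.8, -3.4])
(16.98, [689.0, 7.8, 38.9], 'op', 0.343, 'gf', 59.4, 'F', [0.4, 0.3, -3.5])
(17.38, [689.4, 7.8, 39.5], 'op', 0.7, 'gf', 0.0, 'F', [0.9, 0.4, -0.0])
(18.89, [463.4, 26.7, 149.9], 'op', 0.701, 'gf', 0.0, 'F', [0.2, 0.5, 0.6])
```

View pics/placed.png

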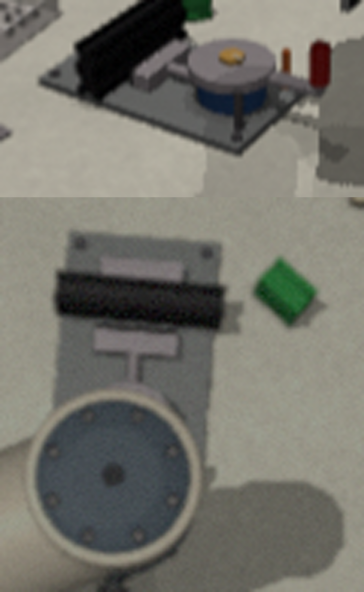

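The bar stands in the gap, centred along the jaws: top part x 57..223 against jaws 100..184. Now the handle.

```bash
cat >> h.py <<'E'
def KN(h,z=66): return V(-125-100*np.cos(.625-h),-100*np.sin(.625-h),z)
def swing(a,b,n=5,rate=120):
    f=[]
    for h in np.linspace(a,b,n+1)[1:]:
        env.move_linear(KN(h),rate=rate); s=monitor.state(); d=np.array([KN(h+.01)-KN(h-.01)])[0]; d/=np.linalg.norm(d)
        f.append((round(float(s["wrist_force"]@d),1)))
    s=monitor.state(); print(round(s["t"],2),"h->",b,"tang F",f,"err",np.round(s["ee_pos"]-KN(b),1),"gf",round(float(s["grip_force"])),"op",round(s["opening"],3))
E
python3 - <<'E'
from h import *
Rk=R(TH+np.pi*1.5)
Rk=min((R(TH+np.pi/2),R(TH-np.pi/2)),key=lambda r:abs((solve_ik(KN(.57,140),r))[5]))
env.move_pose(KN(.57,140),Rk); env.move_linear(KN(.57),rate=120); print(st())
hand.gripper_to(0,effort=60); print(st())
swing(.57,0.03,3); swing(.03,1.22);
E
```

```text
(21.17, [463.1, 21.3, 66.7], 'op', 0.702, 'gf', 0.0, 'F', [0.2, 0.3, -0.1])
(21.61, [463.0, 21.3, 66.8], 'op', 0.238, 'gf', 58.6, 'F', [-1.7, 0.5, 5.7])
22.51 h-> 0.03 tang F [-1.0, 1.1, -0.5] err [1.4 0.1 0.8] gf 59 op 0.237
24.26 h-> 1.22 tang F [0.1, 1.1, 0.2, 0.1, 0.0] err [0.3 1.4 0.7] gf 60 op 0.236
```

Run:
```python
from h import *
for i in range(4):
    swing(1.22,.02,5,140); swing(.02,1.23,5,140)
c=cams.camera("side"); s=cv2.resize(c["color"][170:250,160:300,::-1],None,fx=5.6,fy=5.6,interpolation=cv2.INTER_CUBIC); cv2.imwrite("pics/sw.png",s)
```

```text
25.88 h-> 0.02 tang F [-1.7, -4.1, -3.4, -3.9, -1.8] err [1.3 0.2 0.8] gf 60 op 0.247
27.51 h-> 1.23 tang F [0.2, 1.2, 1.4, 0.2, 0.9] err [0.3 1.5 0.7] gf 60 op 0.236
29.13 h-> 0.02 tang F [-1.7, -2.8, -3.5, -2.7, -0.7] err [1.3 0.3 0.7] gf 60 op 0.238
30.76 h-> 1.23 tang F [0.2, 0.7, -0.6, 0.9, -0.9] err [-0.1  0.9  0.7] gf 61 op 0.24
32.38 h-> 0.02 tang F [-0.5, -1.0, -1.9, -1.6, -0.2] err [1.3 0.1 0.7] gf 60 op 0.236
34.01 h-> 1.23 tang F [0.8, 0.2, -0.8, -0.4, 0.6] err [-0.4  0.7  0.7] gf 62 op 0.234
35.63 h-> 0.02 tang F [-0.6, -1.9, -1.4, -1.9, -2.2] err [1.4 0.1 0.8] gf 62 op 0.233
37.26 h-> 1.23 tang F [1.2, 0.0, -1.1, -0.7, 0.4] err [-0.4  0.7  0.7] gf 62 op 0.234
```

View pics/sw.png

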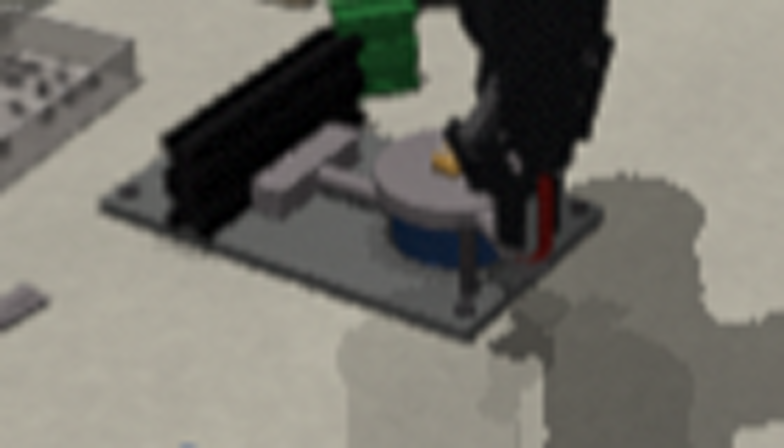

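The handle is at the dark pin, with the fingers on the red knob at (545,220). The moving jaw's pad has closed up to the bar, which is still upright. Two more swings for margin, then back to the orange pin.

Run:
```python
from h import *
for i in range(2):
    swing(1.23,.02,5,140); swing(.02,1.23,5,140)
swing(1.23,.02,5,140)
hand.gripper_to(0.5); env.move_linear(KN(.02,140),rate=200)
q=monitor.state()["joints"].copy(); q[0]-=.9; env.set_joints(q); print(st())
t=cams.camera("top"); s=cams.camera("side")
f=lambda im:cv2.resize(im,None,fx=4.4,fy=4.4,interpolation=cv2.INTER_CUBIC)
a=f(t["color"][110:245,220:310,::-1]); b=f(s["color"][165:240,165:255,::-1]); d=f(s["color"][180:240,210:300,::-1])
cv2.imwrite("pics/end.png",cv2.hconcat([a,cv2.vconcat([b,d])]))
```

```text
38.93 h-> 0.02 tang F [-1.2, -0.7, -1.1, -3.3, -2.7] err [1.4 0.2 0.8] gf 62 op 0.235
40.56 h-> 1.23 tang F [0.2, 0.1, -1.6, -1.0, -1.1] err [-0.4  0.7  0.7] gf 63 op 0.235
42.18 h-> 0.02 tang F [-1.0, -1.6, -1.4, -3.8, -2.3] err [1.4 0.1 0.8] gf 62 op 0.239
43.81 h-> 1.23 tang F [1.3, 0.7, -1.4, -1.5, -0.5] err [-0.4  0.7  0.7] gf 63 op 0.236
45.43 h-> 0.02 tang F [-0.6, -1.6, -1.9, -3.5, -1.0] err [1.4 0.1 0.8] gf 63 op 0.237
(47.83, [271.8, -391.6, 140.0], 'op', 0.502, 'gf', 0.0, 'F', [1.2, -0.1, -0.6])
```

View pics/end.png

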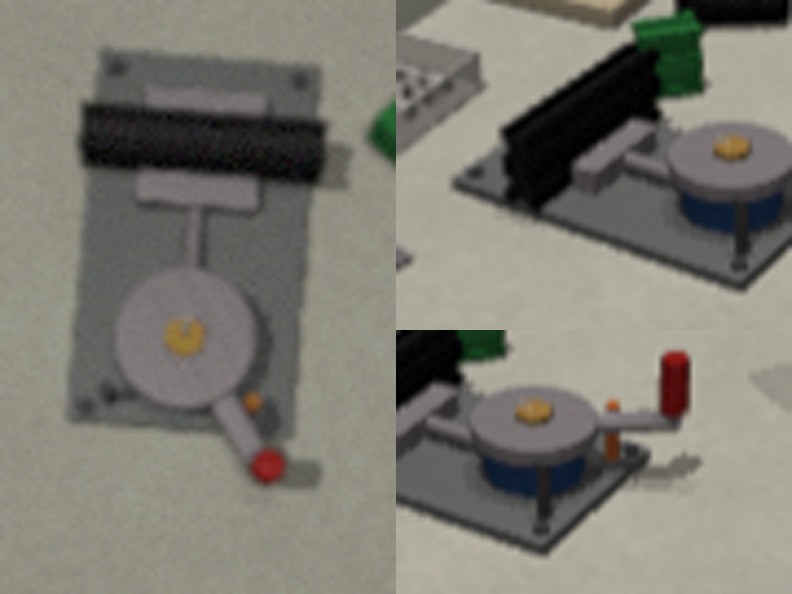

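The handle rests at the orange pin with the knob at (268,466). The jaw is tight on the bar, which is upright and centred, and the arm is clear. Handing in.

```bash
python3 -c "
from h import *
print(finish_job())"
```

```text
the job is handed in; nothing more can be done
None
```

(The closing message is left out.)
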